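# Make up the polishing and grinding kits at the gem-cutter's bench

## Robot

A 6-joint arm with a two-finger parallel gripper is mounted at the origin on the work surface. World frame = base frame: x ahead of the robot, y to its left, z up, the work surface at z = 0. Lengths are in m, angles in rad, forces in N, time in s.
With the tool pointing down it reaches from about 0.325 to 0.9 m from the base axis. Payload 6.1 kg.
Tool frame: the origin (TCP) lies on the mounting face of the last link; the fingertips stand 173 mm ahead of it and the grasp point (between the pads) lies 155 mm ahead of it (r.nose_length is the distance from the TCP to the fingertips, in m); z points along the fingers, y is the line along which they close (so a half turn about z gives the same grasp; the last joint's range is limited). The gripper opens to 85 mm and grips with 20 to 120 N. Pads are 22 mm wide; open, the fingers measure 114 mm over their backs; the gripper's body (76 mm by 85 mm) begins 54 mm behind the grasp point. The pads swing forward as they close: fully open they stand 13 mm farther back than shut.
Start: joints at [-1.401, 0.22, 1.526, -0, 1.395, -0.126], TCP at [0.182, -0.598, 0.405] pointing down, gripper open.
Joint ranges: [-2.98, 2.98], [-0.91, 2.08], [0.09, 2.57], [-1.24, 4.39], [0.2, 2.65], [-2.68, 2.68]. Speed limits (rad/s): [2.57, 2.57, 3.01, 3.14, 3.14, 3.14].

## Interface

Orientations are given as a unit quaternion [w, x, y, z].
In Python, from rig import r gives the robot as it stands.
- The arm moves only by the tool step_arm, never from a script. Its argument "targets" is one flat list of numbers, 7 for each row, row after row: the opening, from 0 (shut) to 1 (fully open), then the shift along the tool's x, y, z in mm, then the turn, a rotation vector about the tool's x, y, z in degrees. In form: [gripper, dx, dy, dz, rx, ry, rz, gripper, dx, dy, dz, rx, ry, rz, ...]. A call has 1 to 10 rows; each row is the pose to reach, as a shift and turn from the pose commanded when the call began, along the tool's axes at that moment; what a row does not reach only later rows make up. A row lasts 1/8 s, in which the tool goes at most 62.5 mm and 10.7 degrees, less where a joint would pass 70% of its speed; a pose out of reach is approached as far as the arm can. A call with a gripper value outside its range is refused whole. The fingers move at their own pace and stop on an object; "force" is the grip in N (left out, the last holds). Time passes only in rows, so rows that repeat a pose let the fingers close. It gives the time, the measured TCP pose, the force, the opening and the grip force at its end, in the units of the state.
- r.read_state(): the state, without advancing time (a new reading comes with each control period).
- r.get_image(name): name is "scene" or "side" or "wrist"; returns a dict with "color" (384x512x3 uint8, red, green, blue), "K" (3x3 intrinsics, pixels), "D" ([k1, k2, p1, p2, k3] as OpenCV has them; the pictures are not rectified), "rvec" (rotation vector, rad) and "tvec" (3), from world to camera coordinates, as OpenCV has them. Camera axes: x right, y down, z forward; pixel columns grow to the right and rows downward; lengths in m; the calibration is good to about 2 mm. A picture is of the moment at which its call begins. There is no depth.
- r.hand_in(): hands the job in; it is judged then, once.
The state is a dict: "time_s": time; "joint_pos": joint angles; "joint_vel": joint speeds; "joint_torque": joint torques, N m; "tool_pos": TCP position; "tcp_rot": TCP orientation; "wrist_force": force on the tool from outside, world axes, zero at the start; "wrist_torque": the same for the moment, N m; "grip_width": finger opening in m; "grip_force": force on a finger pad.
Only numpy, scipy, OpenCV 4.12 (cv2) and the standard library are available. Lean on these libraries where they do the work, as an engineer would, in place of code of your own. Each camera call takes 0.05 s, during which the arm holds its last target. There are 200 camera calls.

## Task

Make up two gem-cutting kits, the polishing kit first so that no coarse grit is carried into it: on the blue tray stand the red-lidded jar on the round pad and seat the brass plate fully down over the two pins. Only then, on the green tray, stand the yellow-lidded jar on the round pad and lay the brick-red dressing stone lengthwise on the oblong pad, jars and stone wholly on their pads. Set things down rather than dropping them, and leave the white-lidded jar, the steel bowl and the tin of sticks where they are.

Things in the scene. Friction and masses are not known exactly. Their poses are not given: they have to be found in the camera images.
- blue_tray: Blue kit tray fixed to the bench, 230 (x) by 140 (y) mm. Origin: centre of its underside, at bench height, z up. Floor 8 mm above the bench, rim 5 mm wide and 6 mm above the floor. Flat round black pad, 72 mm diameter, centred at x -55 mm, y 0. Two upright steel pins, 8 mm diameter, at x +55 mm, y -35 and +35 mm, 20 mm tall above the floor, the top 6 mm tapering to 3 mm diameter.
- green_tray: Green kit tray fixed to the bench, 230 (x) by 140 (y) mm. Origin: centre of its underside, at bench height, z up. Floor 8 mm above the bench, rim 5 mm wide and 6 mm above the floor. Flat round black pad, 72 mm diameter, centred at x -55 mm, y 0. Flat oblong black pad, 50 mm along x, 104 mm along y, centred at x +55 mm, y 0.
- red_jar: Red-lidded small amber glass jar, 48 mm diameter, 55 mm high over the lid, 120 g, standing upright on the bench. Origin at the centre of its underside, z up. Polishing compound; for the blue tray.
- brass_plate: Brass plate, 100 (x) by 44 (y) by 8 mm thick, 280 g, with two 11 mm through holes at x -35 and +35 mm, y 0. In its middle stands a black grip bar, 30 mm along x, 14 mm along y, from 8 to 32 mm above the underside: pinch it across y. Origin: centre of the underside, z up. Either way round fits the pins; seated, its underside lies on the tray floor.
- yellow_jar: Yellow-lidded small amber glass jar, 48 mm diameter, 55 mm high over the lid, 120 g, standing upright on the bench. Origin at the centre of its underside, z up. Coarse grit; for the green tray.
- dressing_stone: Brick-red dressing stone, a bar 80 mm (its x) by 24 mm (its y) by 22 mm high, 100 g, lying flat. Origin at the centre of its underside, z up.
- white_jar: White-lidded small amber glass jar, 48 mm diameter, 55 mm high over the lid, 120 g, standing upright on the bench. Origin at the centre of its underside, z up. Not wanted in either kit: leave it in place.
- steel_bowl: Open steel bowl, 110 mm across the rim, 45 mm high, beyond the work on the robot's right. Origin at the centre of its underside. Leave it in place.
- stick_tin: Yellow and dark tin, 76 mm diameter, 100 mm high, with wooden sticks up to about 175 mm above the bench, beyond the work on the robot's left. Origin at the centre of its underside. Leave it in place.
There are look-alikes about, which are no part of the job. What is shaped like the red_jar but turquoise is not meant. There is more than one size of the brass_plate; the job needs the smaller.

How it is judged:
On the way:
1. red-lidded jar and brass plate are in place on the blue tray while the yellow-lidded jar and the dressing stone are still within 30 mm of where they started (x of red_jar in the frame of blue_tray between -0.069 and -0.041 m and y of red_jar in the frame of blue_tray between -0.014 and 0.014 m and z of red_jar in the frame of blue_tray between 0.005 and 0.012 m and angle between each of red_jar, brass_plate's own z axis and vertical below 0.08 rad and x of brass_plate in the frame of blue_tray between 0.049 and 0.061 m and y of brass_plate in the frame of blue_tray between -0.006 and 0.006 m and z of brass_plate in the frame of blue_tray between 0.005 and 0.011 m and angle between the x axis of brass_plate and the y axis of blue_tray, either way round below 0.12 rad and distance of each of yellow_jar, dressing_stone from where it was at the start of the episode below 0.03 m), for 0.2 s.
At the end, for the whole second after the job is handed in: Both jars upright within 14 mm (each tray axis) of their round pads' centres, red on blue, yellow on green; brass plate over both pins, level, within 3 mm of the floor; stone flat within 15 mm (each axis) of the oblong pad's centre and 0.38 rad of its length; all released and at rest (x of red_jar in the frame of blue_tray between -0.069 and -0.041 m and y of red_jar in the frame of blue_tray between -0.014 and 0.014 m and z of red_jar in the frame of blue_tray between 0.005 and 0.012 m and angle between each of red_jar, brass_plate, yellow_jar, dressing_stone's own z axis and vertical below 0.08 rad and x of brass_plate in the frame of blue_tray between 0.049 and 0.061 m and y of brass_plate in the frame of blue_tray between -0.006 and 0.006 m and z of brass_plate in the frame of blue_tray between 0.005 and 0.011 m and angle between the x axis of brass_plate and the y axis of blue_tray, either way round below 0.12 rad and x of yellow_jar in the frame of green_tray between -0.069 and -0.041 m and y of yellow_jar in the frame of green_tray between -0.014 and 0.014 m and z of yellow_jar in the frame of green_tray between 0.005 and 0.012 m and x of dressing_stone in the frame of green_tray between 0.04 and 0.07 m and y of dressing_stone in the frame of green_tray between -0.015 and 0.015 m and z of dressing_stone in the frame of green_tray between 0.005 and 0.012 m and angle between the x axis of dressing_stone and the y axis of green_tray, either way round below 0.38 rad and linear speed of each of red_jar, brass_plate, yellow_jar, dressing_stone below 0.01 m/s and contact force between the fingers and red_jar below 0.1 N and contact force between the fingers and brass_plate below 0.1 N and contact force between the fingers and yellow_jar below 0.1 N and contact force between the fingers and dressing_stone below 0.1 N); the robot touches nothing.
It fails at once if the white jar is moved more than 30 mm or tipped over (distance of white_jar from where it was at the start of the episode above 0.03 m or angle between white_jar's own z axis and vertical above 0.5 rad).
It fails at once if the steel bowl is moved more than 30 mm or tipped over (distance of steel_bowl from where it was at the start of the episode above 0.03 m or angle between steel_bowl's own z axis and vertical above 0.5 rad).
It fails at once if the stick tin is moved more than 30 mm or tipped over (distance of stick_tin from where it was at the start of the episode above 0.03 m or angle between stick_tin's own z axis and vertical above 0.5 rad).
It fails at once if a kit part is dropped (faster than 0.6 m/s out of the fingers, a fall of about 18 mm) ((linear speed of red_jar above 0.6 m/s and contact force between the fingers and red_jar below 0.1 N) or (linear speed of brass_plate above 0.6 m/s and contact force between the fingers and brass_plate below 0.1 N) or (linear speed of yellow_jar above 0.6 m/s and contact force between the fingers and yellow_jar below 0.1 N) or (linear speed of dressing_stone above 0.6 m/s and contact force between the fingers and dressing_stone below 0.1 N)).
It also fails if it takes over 102 s, if anything falls off the work surface, if the arm or the gripper's body presses on something with over 40 N, if the wrist force passes 120 N, or if a joint passes its speed limit or range.

## Working session

There is one attempt and no reset: what is moved stays moved. The work goes in short steps, Python scripts to look and compute and a tool call to move; the robot and the scene stay as the last step left them, time stands still between calls to the robot, and variables do not carry over. Pictures are saved under pics/ and viewed, at most 14 in all, crops included, and the job is handed in when it is done.

Besides the shell and the picture viewer there is one more tool, called in YAML: its name, and indented under it one key for each argument. step_arm: Moves the arm, as the interface text tells. Its arguments: {"type":"object","properties":{"targets":{"type":"array","items":{"type":"number"}},"force":{"type":"number"}},"required":["targets"]}

```bash
mkdir -p pics; cat > h.py <<'E'
import numpy as np, cv2, pickle, sys
from rig import r
from scipy.spatial.transform import Rotation as R
def snap(name,out):
    im=r.get_image(name); pickle.dump(im,open(f'pics/{out}.pkl','wb'))
    cv2.imwrite(f'pics/{out}.png',im['color'][:,:,::-1]); return im
def load(o): return pickle.load(open(f'pics/{o}.pkl','rb'))
def ray(im,uv):
    p=cv2.undistortPoints(np.array([[uv]],float),im['K'],im['D'])[0,0]
    M=cv2.Rodrigues(np.array(im['rvec'],float))[0]; t=np.array(im['tvec'],float).ravel()
    return -M.T@t, M.T@np.array([p[0],p[1],1.])
def atz(im,uv,z):
    c,d=ray(im,uv); return c+d*(z-c[2])/d[2]
def tri(obs):
    A=np.zeros((3,3));b=np.zeros(3)
    for im,uv in obs:
        c,d=ray(im,uv); d/=np.linalg.norm(d); P=np.eye(3)-np.outer(d,d); A+=P;b+=P@c
    x=np.linalg.solve(A,b); res=[np.linalg.norm(np.cross(x-ray(i,u)[0],ray(i,u)[1]/np.linalg.norm(ray(i,u)[1]))) for i,u in obs]
    return x,res
def proj(im,X):
    return cv2.projectPoints(np.array([X],float),np.array(im['rvec'],float),np.array(im['tvec'],float),im['K'],im['D'])[0].reshape(-1,2)
def crop(o,x0,y0,x1,y1,out,f):
    i=cv2.imread(f'pics/{o}.png')[y0:y1,x0:x1]; cv2.imwrite(f'pics/{out}.png',cv2.resize(i,None,fx=f,fy=f,interpolation=cv2.INTER_CUBIC))
def move(grasp,yaw,):
    "shift (mm) and turn for grasp point target xyz with tool down; yaw = world angle of tool y (closing line)"
    s=r.read_state(); T=R.from_quat(np.roll(s['tcp_rot'],-1)); p=np.array(s['tool_pos'])
    tgt=np.array(grasp)+[0,0,.155]
    best=None
    for k in (0,np.pi):
        y=np.array([np.cos(yaw+k),np.sin(yaw+k),0]);z=np.array([0,0,-1.]);x=np.cross(y,z)
        rv=(T.inv()*R.from_matrix(np.c_[x,y,z])).as_rotvec(degrees=True)
        if best is None or abs(rv[2])<abs(best[2]): best=rv
    print('d',np.round(T.inv().apply(tgt-p)*1000,1),'rv',np.round(best,2),'t',s['time_s'],'q6',round(s['joint_pos'][5],2))
E
python3 - <<'E'
from h import *
a=snap('scene','s0');b=snap('side','e0');c=snap('wrist','w0')
big=np.vstack([np.hstack([a['color'],b['color']])])
for n in ('s0','e0'):
    i=load(n); print(n,ray(i,(256,192)))
print(r.read_state())
E
```

```text
s0 (array([ 1.01483558, -0.44648691,  0.61143464]), array([-0.53084333,  0.51099533, -0.67613272]))
e0 (array([ 0.30728979, -0.44208585,  0.67020105]), array([ 0.3492239 ,  0.56779248, -0.74555367]))
{'time_s': 0.15, 'joint_pos': array([-1.40110176e+00,  2.21021794e-01,  1.52737073e+00,  2.86787065e-05,
        1.39470104e+00, -1.26104773e-01]), 'joint_vel': array([-0.00059209, -0.00163255, -0.00471798,  0.00018619,  0.00015333,
        0.00121375]), 'joint_torque': array([ 3.14669278e-04, -4.97483110e+01, -3.89905536e+01, -3.48768808e-04,
        7.10822846e-03, -2.78342674e-05]), 'tool_pos': array([ 0.18215166, -0.59764324,  0.40385284]), 'tcp_rot': array([-7.50584450e-04,  9.89082859e-01,  1.47358522e-01, -2.24243895e-06]), 'wrist_force': array([-0.82536035,  0.07344369,  0.18937721]), 'wrist_torque': array([ 0.00533434, -0.01925068, -0.01201414]), 'grip_force': 0.0, 'grip_width': 0.08554892035578746}
```

View pics/s0.png

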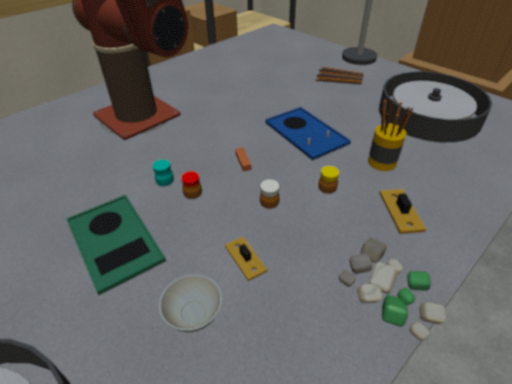

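View pics/e0.png

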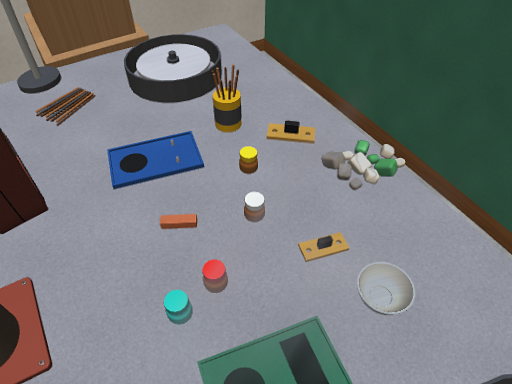

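The scene view shows the green tray at (115,240), blue tray at (307,132), red jar at (191,184), yellow at (329,179), white at (270,193), stone at (243,158), and plates at (246,257) and (402,210). The side view shows the same items. I'll zoom in next.

```bash
python3 - <<'E'
from h import *
crop('s0',60,95,440,310,'s0c',2.1)
crop('e0',100,115,420,384,'e0c',2.2)
E
```

```text
(no output)
```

View pics/s0c.png

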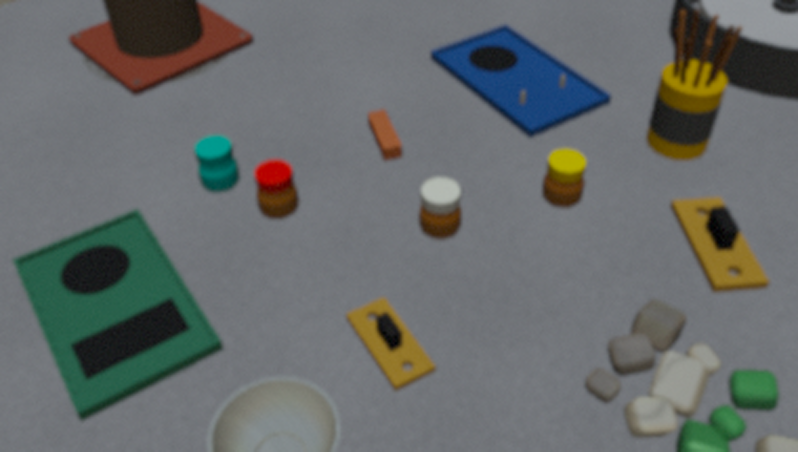

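View pics/e0c.png

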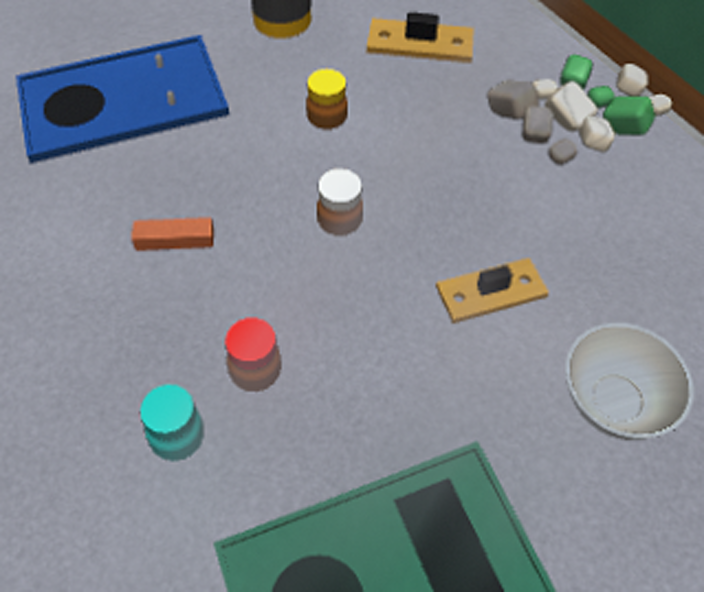

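```bash
cat > m0.py <<'E'
from h import *
s,e=load('s0'),load('e0')
S=lambda p:((p[0]+.5)/2.1-.5+60,(p[1]+.5)/2.1-.5+95)
E=lambda p:((p[0]+.5)/2.2-.5+100,(p[1]+.5)/2.2-.5+115)
P={'red':((274,173),(251,340)),'yel':((566,161),(326,84)),'whi':((440,189),(340,188)),
'hA1':((372,315),(460,297)),'hA2':((407,366),(525,279)),'cA1':((385,300),(437,286)),'cA2':((434,368),(532,261)),'cA3':((398,386),(547,293)),'cA4':((348,315),(454,314)),
'hB1':((704,210),(384,34)),'hB2':((735,270),(457,41)),
'pin1':((562,74),(158,55)),'pin2':((523,91),(170,92)),'b-+':((506,27),(17,74)),'b++':((609,99),(201,38)),'b+-':((531,132),(228,112)),'b--':((432,57),(32,158)),'bpad':((493,58),(74,105)),
'g-+':((138,211),(216,544)),'g++':((220,346),(477,444)),
'st1':((368,115),(133,222)),'st2':((402,152),(213,233)),'st3':((386,110),(133,222))}
for k,(a,b) in P.items():
    x,res=tri([(s,S(a)),(e,E(b))]); print(k,np.round(x*1000,1),np.round(np.array(res)*1000,1))
print('g at z14:',[np.round(atz(s,S(p),.014)*1000,1) for p in ((15,262),(138,211),(220,346),(82,414))],'pads z8',[np.round(atz(s,S(p),.008)*1000,1) for p in ((96,269),(131,337))])
print('stone z22 scene',[np.round(atz(s,S(p),.022)*1000) for p in ((368,115),(386,110),(402,152),(383,157))])
print('stone z22 side',[np.round(atz(e,E(p),.022)*1000) for p in ((133,222),(211,218),(213,234),(135,238))])
E
python3 m0.py
```

```text
red [427.7 -96.9  50.8] [0.2 0.2]
yel [647.1 150.8  51.3] [0.8 0.8]
whi [581.3  11.6  53.3] [1.9 1.9]
hA1 [ 629.3 -133.4    7.1] [0.5 0.5]
hA2 [ 697.1 -149.7    5.6] [0.2 0.2]
cA1 [ 620.5 -108.2    1.3] [1. 1.]
cA2 [ 717.1 -135.1    6.1] [1.3 1.3]
cA3 [ 706.5 -171.6    3.8] [1.1 1.1]
cA4 [ 612.3 -148.4    7.8] [1.6 1.6]
hB1 [783.2 237.9   7. ] [1.3 1.3]
hB2 [854.4 177.5   8.1] [0.8 0.8]
pin1 [512.8 323.5  26.8] [1.1 1.1]
pin2 [499.7 256.4  25.2] [0.8 0.8]
b-+ [355.5 394.6  10.6] [2.1 2.1]
b++ [578.1 346.8   7.6] [0.3 0.3]
b+- [550.3 212.5   6.2] [2.1 2.1]
b-- [330.6 256.5   5.1] [0.4 0.4]
bpad [398.9 313.    7.5] [0.5 0.5]
g-+ [ 328.6 -222.9    9.9] [0. 0.]
g++ [ 553.8 -262.     7. ] [1. 1.]
st1 [390.5  84.   28. ] [8.5 8.5]
st2 [461.1  66.1   3.2] [4.6 4.6]
st3 [393.1 105.7  16.7] [0.8 0.8]
g at z14: [array([ 311.7, -359. ,   14. ]), array([ 333.2, -224.3,   14. ]), array([ 559.4, -265.1,   14. ]), array([ 535.7, -395. ,   14. ])] pads z8 [array([ 376.2, -300.4,    8. ]), array([ 484.2, -319.4,    8. ])]
stone z22 scene [array([390.,  78.,  22.]), array([398., 102.,  22.]), array([476.,  56.,  22.]), array([467.,  33.,  22.])]
stone z22 side [array([392., 100.,  22.]), array([462.,  65.,  22.]), array([455.,  45.,  22.]), array([386.,  80.,  22.])]
```

```bash
python3 - <<'E'
from h import *
s,e=load('s0'),load('e0')
print('bowl',atz(e,(100+628/2.2,115+380/2.2),.03),'tin',atz(s,(384,165),0.02), atz(s,(388,128),.1))
move((.663,-.1415,.20),np.radians(76.5))
E
```

```text
bowl [ 0.69282291 -0.29075362  0.03      ] tin [0.70979361 0.30596453 0.02      ] [0.67795726 0.34418575 0.1       ]
d [ 592.9 -296.1   49.4] rv [-9.000e-02  1.000e-02  3.045e+01] t 0.15 q6 -0.13
```

step_arm:
  targets: [0.5,593,-296,20,0,0,30.4,0.5,593,-296,20,0,0,30.4,0.5,593,-296,20,0,0,30.4,0.5,593,-296,20,0,0,30.4,0.5,593,-296,20,0,0,30.4,0.5,593,-296,20,0,0,30.4,0.5,593,-296,20,0,0,30.4,0.5,593,-296,49,0,0,30.4,0.5,593,-296,49,0,0,30.4,0.5,593,-296,49,0,0,30.4]

```text
time_s: 1.4
tool_pos: [0.6336, -0.1693, 0.3619]
tcp_rot: [0.0, 0.993, -0.117, -0.0]
wrist_force: [0.5, -1.4, 0.7]
grip_width: 0.0427
grip_force: 0.0
```

step_arm:
  targets: [0.5,0,0,0,0,0,0,0.5,0,0,0,0,0,0]

```text
time_s: 1.65
tool_pos: [0.6324, -0.1707, 0.3617]
tcp_rot: [0.0, 0.993, -0.117, -0.001]
wrist_force: [0.1, -0.5, 0.4]
grip_width: 0.0425
grip_force: 0.0
```

```bash
python3 - <<'E'
from h import *
move((.663,-.1415,.20),np.radians(76.5))
w=snap('wrist','w1'); print(ray(w,(256,192)), r.read_state()['tool_pos'])
print(proj(w,(.6293,-.1334,.008)),proj(w,(.6971,-.1497,.008)))
E
```

```text
d [ 23.  -35.5   6.7] rv [0.02 0.08 0.11] t 1.65 q6 1.42
(array([ 0.69713817, -0.18580419,  0.33179252]), array([-0.27076813,  0.05311229, -0.96132448])) [ 0.63206271 -0.17145662  0.36219496]
[[223.35741145 180.14005456]] [[221.80164238 120.1065374 ]]
```

View pics/w1.png

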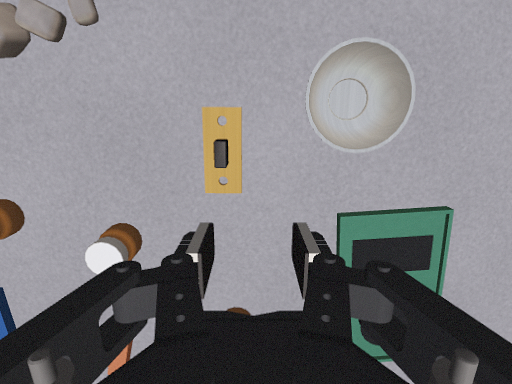

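The wrist view shows the plate holes at (222,120) and (223,181), as predicted from the scene and side views. The bowl is well clear to the right.

```bash
python3 - <<'E'
from h import *
w=load('w1');a=atz(w,(222.5,120.5),.008);b=atz(w,(223.3,181),.008)
s=load('s0');S=lambda p:((p[0]+.5)/2.1-.5+60,(p[1]+.5)/2.1-.5+95)
for n,u,v in (('h2',(222.5,120.5),(407,366)),('h1',(223.3,181),(372,315))): print(n,tri([(w,u),(s,S(v))]))
d=a-b;c=(a+b)/2;yaw=np.arctan2(d[1],d[0]);print(c,np.linalg.norm(d),np.degrees(yaw))
move((c[0],c[1],.030),yaw+np.pi/2)
E
```

```text
h2 (array([ 0.69664488, -0.14981407,  0.00501272]), [np.float64(0.00026299526238554095), np.float64(0.000262995262385648)])
h1 (array([ 0.62808369, -0.13241403,  0.00583974]), [np.float64(0.00038416553886265925), np.float64(0.00038416553886256953)])
[ 0.66239611 -0.14170764  0.008     ] 0.07036011634099616 -14.230109363445223
d [ 22.7 -36.1 177.2] rv [0.02 0.04 0.76] t 1.7 q6 1.42
```

step_arm:
  targets: [0.45,22.7,-36.1,60,0,0,-0.7,0.45,22.7,-36.1,100,0,0,-0.7,0.45,22.7,-36.1,140,0,0,-0.7,0.45,22.7,-36.1,165,0,0,-0.7,0.45,22.7,-36.1,177,0,0,-0.7,0.45,22.7,-36.1,177,0,0,-0.7,0.45,22.7,-36.1,177,0,0,-0.7]

```text
time_s: 2.58
tool_pos: [0.6636, -0.1419, 0.1873]
tcp_rot: [0.0, 0.994, -0.111, 0.001]
wrist_force: [0.6, -0.4, -0.1]
grip_width: 0.0383
grip_force: 0.0
```

```bash
python3 - <<'E'
from h import *
move((.6624,-.1417,.030),np.radians(-14.2+90))
snap('wrist','w2')
E
```

```text
d [-1.2  0.1  2.3] rv [ 0.02 -0.16  1.41] t 2.575 q6 1.47
```

View pics/w2.png

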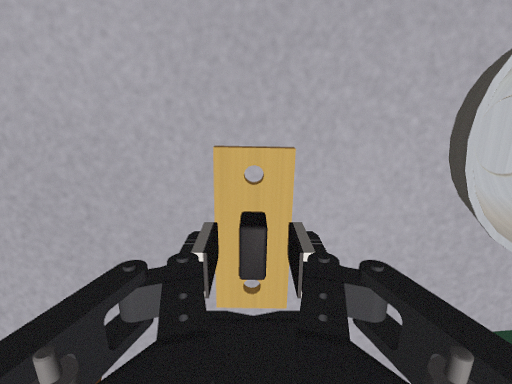

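The fingers straddle the grip bar at about (253,245). Next I close on it.

step_arm:
  targets: [0.3,0,0,2,0,0,1.2,0,0,0,2,0,0,1.2,0,0,0,2,0,0,1.2,0,0,0,2,0,0,1.2,0,0,0,2,0,0,1.2,0,0,0,2,0,0,1.2]
  force: 60

```text
time_s: 3.38
tool_pos: [0.6633, -0.1412, 0.1842]
tcp_rot: [0.0, 0.993, -0.121, 0.001]
wrist_force: [-1.8, 0.3, 5.8]
grip_width: 0.0129
grip_force: 61.3
```

```bash
cat >> h.py <<'E'
def movex(tcp,xyaw):
    "tcp target xyz, xyaw = world angle (deg) of tool x"
    s=r.read_state(); T=R.from_quat(np.roll(s['tcp_rot'],-1)); a=np.radians(xyaw)
    x=np.array([np.cos(a),np.sin(a),0]);z=np.array([0,0,-1.]);y=np.cross(z,x)
    print('d',np.round(T.inv().apply(np.array(tcp)-s['tool_pos'])*1000,1),'rv',np.round((T.inv()*R.from_matrix(np.c_[x,y,z])).as_rotvec(degrees=True),2),'t',s['time_s'],'q',np.round(s['joint_pos'],2),'yawx',np.round(np.degrees(np.arctan2(*(T.apply([1,0,0])[1::-1]))),2))
E
python3 - <<'E'
from h import *
x=np.array([np.cos(np.radians(78.5)),np.sin(np.radians(78.5))])
p=np.array([.5063,.290])-.05*x; movex((p[0],p[1],.34),78.5)
E
```

```text
d [-254.  -330.6 -156.1] rv [ 5.000e-02 -5.000e-02 -9.245e+01] t 3.375 q [-0.33  0.57  1.51  0.    1.06  1.49] yawx -13.95
```

step_arm:
  targets: [0,0,0,-20,0,0,0,0,0,0,-60,0,0,0,0,0,0,-110,0,0,0,0,0,0,-156,0,0,0,0,-30,-40,-156,0,0,-9,0,-60,-80,-156,0,0,-19,0,-95,-124,-156,0,0,-29,0,-130,-170,-156,0,0,-39,0,-160,-210,-156,0,0,-49,0,-190,-250,-156,0,0,-59]

```text
time_s: 4.62
tool_pos: [0.5376, 0.1488, 0.3399]
tcp_rot: [-0.0, 0.923, 0.386, 0.0]
wrist_force: [0.1, -0.1, -2.1]
grip_width: 0.0129
grip_force: 60.3
```

```bash
python3 - <<'E'
from h import *
x=np.array([np.cos(np.radians(78.5)),np.sin(np.radians(78.5))])
p=np.array([.5063,.290])-.05*x; movex((p[0],p[1],.34),78.5)
E
```

```text
d [ 36.7 -94.1  -0.1] rv [ 0.000e+00 -1.000e-02 -3.311e+01] t 4.625 q [0.13 0.12 1.77 0.   1.26 0.91] yawx 45.39
```

step_arm:
  targets: [0,18,-47,0,0,0,-10,0,37,-94,0,0,0,-20,0,37,-94,0,0,0,-30,0,37,-94,0,0,0,-33.1,0,37,-94,0,0,0,-33.1,0,37,-94,0,0,0,-33.1]

```text
time_s: 5.38
tool_pos: [0.4984, 0.2397, 0.3396]
tcp_rot: [-0.0, 0.777, 0.63, -0.0]
wrist_force: [-0.5, -0.2, -1.9]
grip_width: 0.0124
grip_force: 60.3
```

```bash
python3 - <<'E'
from h import *
movex(r.read_state()['tool_pos'],78.5)
w=snap('wrist','w3')
i=cv2.imread('pics/w3.png'); cv2.imwrite('pics/w3b.png',cv2.resize(i,None,fx=1.5,fy=1.5,interpolation=cv2.INTER_CUBIC))
E
```

```text
d [0. 0. 0.] rv [-0.    0.   -0.43] t 5.375 q [0.31 0.11 1.78 0.   1.25 0.51] yawx 78.07
```

View pics/w3b.png

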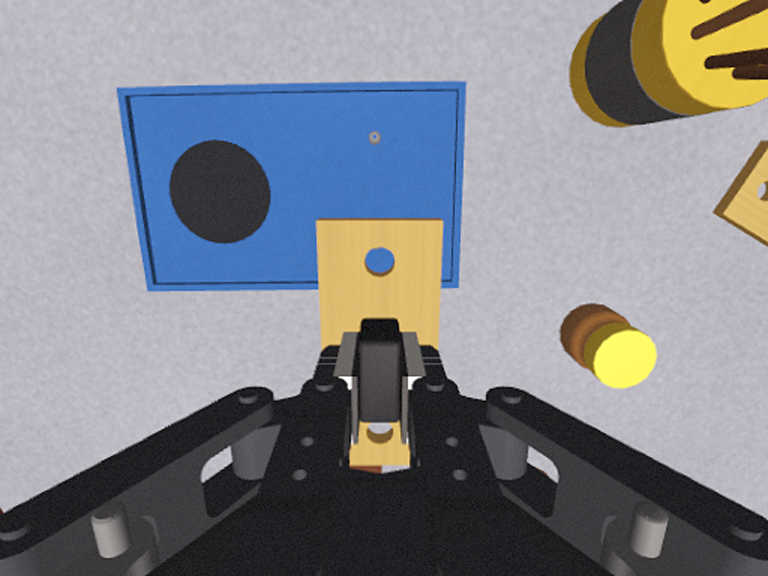

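Pin 1 is at (250,91) and the blue tray corners are at (79,59), (311,55), (306,192) and (99,194). The held plate's hole is at (253,174), and the grip on the bar is square.

```bash
cat > fit.py <<'E'
from h import *
from scipy.optimize import least_squares
def fit(L,obs,x0):
    f=lambda q:np.concatenate([(proj(im,np.append(np.array([[np.cos(q[2]),-np.sin(q[2])],[np.sin(q[2]),np.cos(q[2])]])@L[k][:2]+q[:2],L[k][2]))[0]-uv) for im,k,uv in obs])
    s=least_squares(f,x0,loss='soft_l1'); return s.x,np.round(f(s.x).reshape(-1,2),1)
H,W=.07,.115
T={'-+':(-W,H,.014),'++':(W,H,.014),'+-':(W,-H,.014),'--':(-W,-H,.014),'p1':(.055,.035,.028),'p2':(.055,-.035,.028),'pad':(-.055,0,.008)}
T={k:np.array(v) for k,v in T.items()}
E
python3 - <<'E'
from fit import *
s,e,w=load('s0'),load('e0'),load('w3')
S=lambda p:((p[0]+.5)/2.1-.5+60,(p[1]+.5)/2.1-.5+95)
E=lambda p:((p[0]+.5)/2.2-.5+100,(p[1]+.5)/2.2-.5+115)
V=lambda p:((p[0]+.5)/1.5-.5,(p[1]+.5)/1.5-.5)
ow=[(w,k,V(p)) for k,p in {'-+':(118,89),'++':(466,83),'+-':(459,288),'--':(149,291),'p1':(375,136),'pad':(220,192)}.items()]
oc=[(s,'p1',S((562,74))),(e,'p1',E((158,55))),(s,'p2',S((523,91))),(e,'p2',E((170,92)))]
for o in (ow,oc,ow+oc):
    q,res=fit(T,o,[.453,.302,-.2]); print(np.round(q*[1e3,1e3,57.2958],2),res.tolist())
st=r.read_state();Rt=R.from_quat(np.roll(st['tcp_rot'],-1))
z=.3396-.1842+.008
for p in ((380,261),(317,220),(442,219)):
    print(p,np.round(Rt.inv().apply(atz(w,V(p),z)-st['tool_pos'])*1000,1))
E
```

```text
[452.97 302.08 -11.32] [[-0.3, -0.7], [0.3, -1.0], [-0.2, 0.0], [-0.4, 0.2], [-0.0, 0.6], [0.7, 0.9]]
[452.44 298.29 -10.62] [[-0.3, 0.1], [0.0, -0.6], [-0.6, -0.2], [0.3, -0.5]]
[452.92 301.91 -11.35] [[-0.3, -0.5], [0.3, -0.7], [-0.2, 0.2], [-0.4, 0.3], [-0.0, 0.9], [0.7, 1.1], [0.5, -0.2], [-0.1, -1.3], [0.1, -0.6], [-0.2, -1.2]]
(380, 261) [ 35.3   0.2 176.1]
(317, 220) [ 49.9 -21.7 176.1]
(442, 219) [ 50.2  21.8 176.1]
```

```bash
python3 - <<'E'
from h import *
x=np.array([np.cos(np.radians(78.65)),np.sin(np.radians(78.65))])
p=np.array([.5067,.2910])-.025*x; movex((p[0],p[1],.224),78.65)
E
```

```text
d [ 26.9  -2.3 115.5] rv [-0.   -0.   -0.58] t 5.425 q [0.31 0.11 1.78 0.   1.25 0.51] yawx 78.07
```

step_arm:
  targets: [0,10,-1,40,0,0,-0.5,0,27,-2.3,80,0,0,-0.5,0,27,-2.3,105,0,0,-0.5,0,27,-2.3,115.5,0,0,-0.5,0,27,-2.3,115.5,0,0,-0.5,0,27,-2.3,115.5,0,0,-0.5]

```text
time_s: 6.18
tool_pos: [0.5025, 0.2669, 0.2254]
tcp_rot: [0.0, 0.774, 0.634, 0.001]
wrist_force: [1.2, -1.3, -1.7]
grip_width: 0.013
grip_force: 60.3
```

```bash
python3 - <<'E'
from h import *
x=np.array([np.cos(np.radians(78.65)),np.sin(np.radians(78.65))])
p=np.array([.5067,.2910])-.025*x; movex((p[0],p[1],.224),78.65)
w=snap('wrist','w4')
i=cv2.imread('pics/w4.png'); cv2.imwrite('pics/w4b.png',cv2.resize(i,None,fx=1.5,fy=1.5,interpolation=cv2.INTER_CUBIC))
E
```

```text
d [-0.5 -0.6  1.4] rv [ 0.12 -0.07 -0.03] t 6.175 q [0.35 0.29 1.81 0.   1.04 0.55] yawx 78.62
```

View pics/w4b.png

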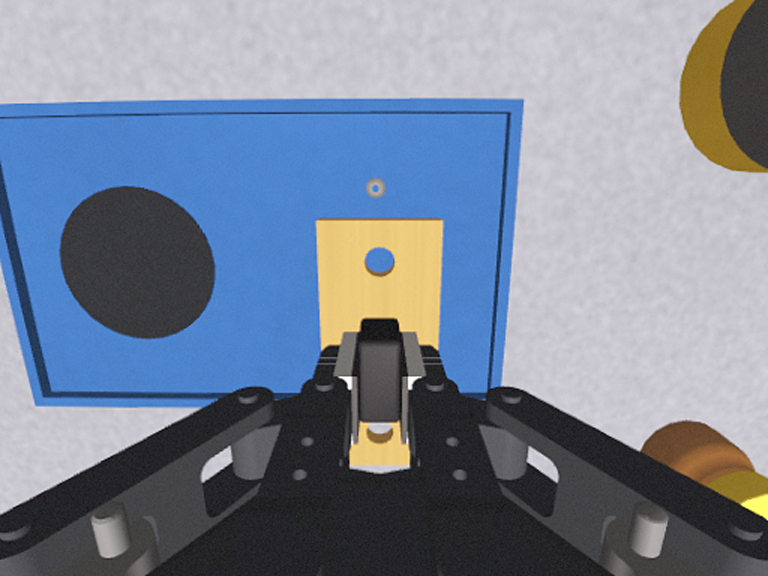

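The pin tip is at (250,125), just ahead of the plate's hole at (253,174).

```bash
python3 - <<'E'
from fit import *
w=load('w4');V=lambda p:((p[0]+.5)/1.5-.5,(p[1]+.5)/1.5-.5)
st=r.read_state();Rt=R.from_quat(np.roll(st['tcp_rot'],-1))
f=lambda p,z:np.round(Rt.inv().apply(atz(w,V(p),z)-st['tool_pos'])*1000,1)
print('pin',f((375.5,187.5),.028),'hole',f((379.7,261.5),st['tool_pos'][2]-.1762),'pin world',atz(w,V((375.5,187.5)),.028))
o=[(w,k,V(p)) for k,p in {'++':(523,99),'p1':(375.5,187.5),'--':(37,405),'pad':(137,262)}.items()]
q,res=fit(T,o,[.453,.302,-.2]); print(np.round(q*[1e3,1e3,57.2958],2),res.tolist())
c,s=np.cos(q[2]),np.sin(q[2]);print('pins',[q[:2]+np.array([[c,-s],[s,c]])@T[k][:2] for k in('p1','p2')])
E
```

```text
pin [ 60.   -1.4 197.6] hole [ 35.    0.2 176.3] pin world [0.51347291 0.3262011  0.028     ]
[452.52 302.75 -11.39] [[0.2, -0.4], [-0.2, 0.0], [-0.7, -0.6], [0.8, 1.5]]
pins [array([0.5133447 , 0.32619863]), array([0.49952282, 0.2575768 ])]
```

step_arm:
  targets: [0,12,-1.5,0,0,0,0,0,25,-1.5,0,0,0,0,0,25,-1.5,0,0,0,0,0,25,-1.5,6,0,0,0,0,25,-1.5,12,0,0,0,0,25,-1.5,15,0,0,0,0,25,-1.5,17,0,0,0,0,25,-1.5,19,0,0,0]

```text
time_s: 7.22
tool_pos: [0.5053, 0.2915, 0.2048]
tcp_rot: [0.0, 0.774, 0.634, 0.0]
wrist_force: [-0.3, 0.3, -2.4]
grip_width: 0.0129
grip_force: 60.3
```

step_arm:
  targets: [0,0.3,0.7,2,0,0,0,0,0.3,0.7,4,0,0,0,0,0.3,0.7,6,0,0,0,0,0.3,0.7,8,0,0,0,0,0.3,0.7,10,0,0,0,0,0.3,0.7,12,0,0,0,0,0.3,0.7,12.5,0,0,0]

```text
time_s: 8.1
tool_pos: [0.5058, 0.2917, 0.1922]
tcp_rot: [-0.0, 0.774, 0.634, -0.0]
wrist_force: [-0.9, -1.3, -0.5]
grip_width: 0.0125
grip_force: 60.5
```

step_arm:
  targets: [0.3,0,0,0,0,0,0,0.3,0,0,0,0,0,0,0.3,0,0,0,0,0,0,0.3,0,0,-30,0,0,0,0.4,0,0,-90,0,0,0,0.4,0,0,-110,0,0,0,0.4,0,0,-110,0,0,0]

```text
time_s: 8.98
tool_pos: [0.5066, 0.2921, 0.3044]
tcp_rot: [0.001, 0.774, 0.634, 0.002]
wrist_force: [0.4, -0.8, -0.1]
grip_width: 0.0344
grip_force: 0.0
```

```bash
python3 - <<'E'
from h import *
s,e=load('s0'),load('e0')
S=lambda p:((p[0]+.5)/2.1-.5+60,(p[1]+.5)/2.1-.5+95)
E=lambda p:((p[0]+.5)/2.2-.5+100,(p[1]+.5)/2.2-.5+115)
print('turq',tri([(s,S((214,149))),(e,E((168,408)))])[0])
snap('wrist','w5');crop('w5',130,70,450,310,'w5c',2)
d=np.array([427.7,-96.9]); 
movex((.4277,-.0969,.30),78.5)
E
```

```text
turq [ 0.340794   -0.11885819  0.04947473]
d [-3.964e+02 -1.000e-01  2.100e+00] rv [ 0.02 -0.01  0.15] t 9.025 q [0.39 0.22 1.73 0.   1.19 0.59] yawx 78.65
```

View pics/w5c.png

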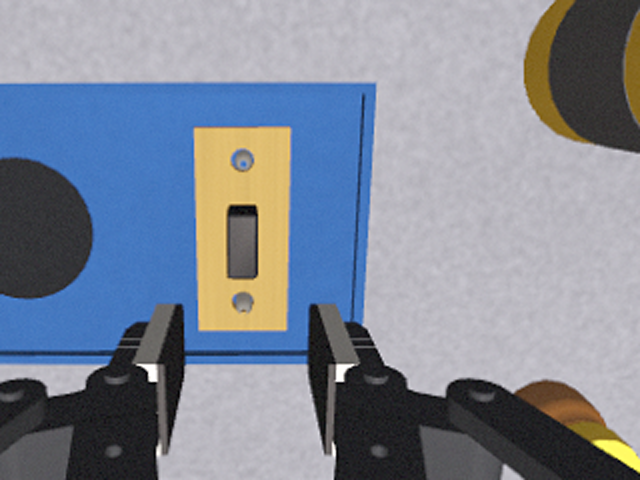

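The plate is seated, with both pins visible through its holes at (251,150) and (251,221) in the full frame. On to the red jar.

```bash
python3 - <<'E'
from h import *
movex((.38,-.109,.30),14)
E
```

```text
d [-417.7  -44.5    2.1] rv [ 1.000e-02 -3.000e-02  6.465e+01] t 9.025 q [0.39 0.22 1.73 0.   1.19 0.59] yawx 78.65
```

step_arm:
  targets: [0.6,-60,-7,2,0,0,9,0.8,-120,-13,2,0,0,19,1,-180,-19,2,0,0,29,1,-240,-26,2,0,0,39,1,-300,-32,2,0,0,49,1,-360,-38,2,0,0,59,1,-417.7,-44.5,2,0,0,64.6,1,-417.7,-44.5,2,0,0,64.6,1,-417.7,-44.5,2,0,0,64.6,1,-417.7,-44.5,2,0,0,64.6]

```text
time_s: 10.28
tool_pos: [0.3801, -0.1077, 0.2994]
tcp_rot: [-0.001, 0.992, 0.124, -0.001]
wrist_force: [0.4, -0.4, -0.9]
grip_width: 0.0852
grip_force: 0.0
```

```bash
cat > lid.py <<'E'
from h import *
def lid(im,lo,hi):
    hsv=cv2.cvtColor(im['color'],cv2.COLOR_RGB2HSV); m=cv2.inRange(hsv,lo,hi)
    n,l,st,c=cv2.connectedComponentsWithStats(m); return [(st[i].tolist(),np.round(c[i],1).tolist()) for i in range(1,n) if st[i][4]>150]
E
python3 - <<'E'
from lid import *
movex((.38,-.109,.30),14)
w=snap('wrist','w6'); print(lid(w,(0,180,90),(5,255,255)), proj(w,(.4277,-.0969,.053)))
E
```

```text
d [-0.5  1.2 -0.6] rv [-0.09  0.07  0.19] t 10.275 q [-0.48 -0.25  2.2   0.    1.2   0.85] yawx 14.19
[] [[255.34288944 136.6440962 ]]
```

View pics/w6.png

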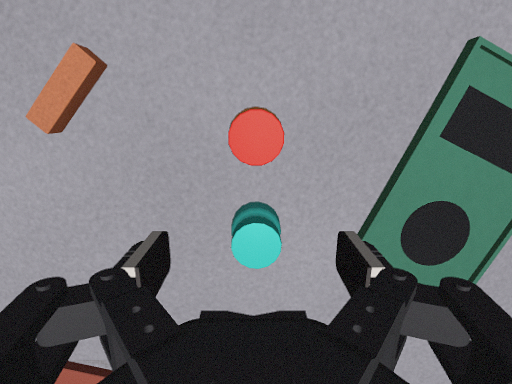

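The red lid is at (256,137), within 1 px of the prediction. The turquoise jar is behind it at (256,245), clear of both fingers.

```bash
python3 - <<'E'
from lid import *
w=load('w6');s=load('s0');c=atz(w,(256,137),.055);print(c, tri([(w,(256,137)),(s,(60+274.5/2.1-.5,95+173.5/2.1-.5))]))
movex((c[0],c[1],.185),14)
E
```

```text
[ 0.42772018 -0.09739581  0.055     ] (array([ 0.42766363, -0.09714356,  0.05113191]), [np.float64(0.0004418341275145107), np.float64(0.00044183412751447543)])
d [ 48.6   1.9 114.6] rv [-0.07  0.05  0.22] t 10.325 q [-0.48 -0.25  2.2   0.    1.2   0.85] yawx 14.22
```

step_arm:
  targets: [1,49,2,10,0,0,0,1,49,2,50,0,0,0,1,49,2,90,0,0,0,1,49,2,114,0,0,0,1,49,2,114,0,0,0,0,49,2,114,0,0,0,0,49,2,114,0,0,0,0,49,2,114,0,0,0,0,49,2,114,0,0,0]
  force: 40

```text
time_s: 11.45
tool_pos: [0.4289, -0.0992, 0.1881]
tcp_rot: [0.0, 0.993, 0.122, 0.001]
wrist_force: [-1.3, 2.5, 6.9]
grip_width: 0.046
grip_force: 40.3
```

```bash
python3 - <<'E'
from fit import *
q=[.4526,.3025,np.radians(-11.38)]
c,s=np.cos(q[2]),np.sin(q[2]);p=np.array(q[:2])+np.array([[c,-s],[s,c]])@[-.055,0];print(p)
movex((p[0],p[1],.28),14)
E
```

```text
[0.39868129 0.31335233]
d [  71.  -407.4  -92.2] rv [ 0.06 -0.13  0.04] t 11.45 q [-0.41  0.07  2.15  0.    0.92  0.92] yawx 14.04
```

step_arm:
  targets: [0,0,0,-15,0,0,0,0,0,0,-45,0,0,0,0,0,-20,-92,0,0,0,0,10,-70,-92,0,0,0,0,20,-130,-92,0,0,0,0,30,-190,-92,0,0,0,0,40,-250,-92,0,0,0,0,50,-310,-92,0,0,0,0,60,-365,-92,0,0,0,0,70,-405,-92,0,0,0]

```text
time_s: 12.7
tool_pos: [0.3971, 0.3132, 0.2799]
tcp_rot: [-0.0, 0.992, 0.123, 0.001]
wrist_force: [0.4, -0.0, -1.0]
grip_width: 0.0459
grip_force: 41.7
```

step_arm:
  targets: [0,0,0,0,0,0,0,0,0,0,0,0,0,0]

```text
time_s: 12.95
tool_pos: [0.3975, 0.3106, 0.279]
tcp_rot: [0.0, 0.992, 0.123, 0.0]
wrist_force: [-0.1, -0.3, -0.6]
grip_width: 0.0456
grip_force: 41.7
```

```bash
python3 - <<'E'
from fit import *
movex((.3987,.3133,.1965),14)
w=snap('wrist','w7')
E
```

```text
d [ 1.7 -2.3 82.5] rv [ 0.02 -0.02  0.08] t 12.95 q [ 0.51  0.06  1.95 -0.    1.13  1.83] yawx 14.08
```

View pics/w7.png

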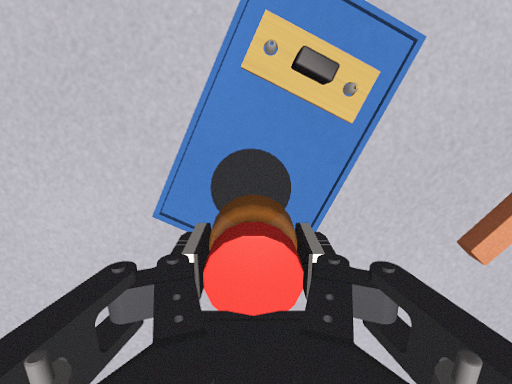

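The red jar is held upright, with its lid at (253,267). The pad is at (251,188) and clear.

```bash
python3 - <<'E'
from fit import *
w=load('w7');print('pad',atz(w,(251,189),.008),'lid',atz(w,(253,268),.146))
E
```

```text
pad [0.39793697 0.31268526 0.008     ] lid [0.40183139 0.31188708 0.146     ]
```

step_arm:
  targets: [0,2,-2.3,30,0,0,0,0,2,-2.3,60,0,0,0,0,2,-2.3,72,0,0,0,0,2,-2.3,77,0,0,0,0,2,-2.3,80,0,0,0,0,2,-2.3,82,0,0,0,0,2,-2.3,82.5,0,0,0,0,2,-2.3,82.5,0,0,0]

```text
time_s: 14.0
tool_pos: [0.3992, 0.3137, 0.1962]
tcp_rot: [-0.0, 0.992, 0.122, 0.0]
wrist_force: [-0.2, 0.7, -1.0]
grip_width: 0.0456
grip_force: 41.7
```

step_arm:
  targets: [0,-1,0,1,0,0,0,0,-1,0,1.5,0,0,0,0,-1,0,1.5,0,0,0]

```text
time_s: 14.38
tool_pos: [0.3989, 0.3137, 0.1961]
tcp_rot: [-0.0, 0.992, 0.122, 0.001]
wrist_force: [-2.3, -1.8, 10.0]
grip_width: 0.0455
grip_force: 42.8
```

Contact is felt, so I release and lift.

step_arm:
  targets: [0.7,0,0,-1,0,0,0,0.85,0,0,-1,0,0,0,0.85,0,0,-1,0,0,0,0.9,0,0,-40,0,0,0,0.9,0,0,-90,0,0,0,0.9,-20,0,-110,0,0,0,0.9,-70,0,-110,0,0,0,0.9,-70,0,-110,0,0,0]

```text
time_s: 15.38
tool_pos: [0.3274, 0.2955, 0.3033]
tcp_rot: [0.0, 0.992, 0.123, -0.001]
wrist_force: [0.5, -0.1, -0.3]
grip_width: 0.0769
grip_force: 0.0
```

```bash
python3 - <<'E'
from fit import *
w=snap('wrist','w8');crop('w8',100,0,500,300,'w8c',1.8)
S=load('s0')
from lid import lid
print(lid(w,(0,180,90),(5,255,255)))
movex((.647,.151,.30),14)
E
```

```text
[([223, 73, 59, 61, 220], [249.8, 102.3])]
d [273.  218.2   4. ] rv [0.   0.01 0.11] t 15.425 q [ 0.55 -0.13  2.08 -0.    1.18  1.88] yawx 14.11
```

View pics/w8c.png

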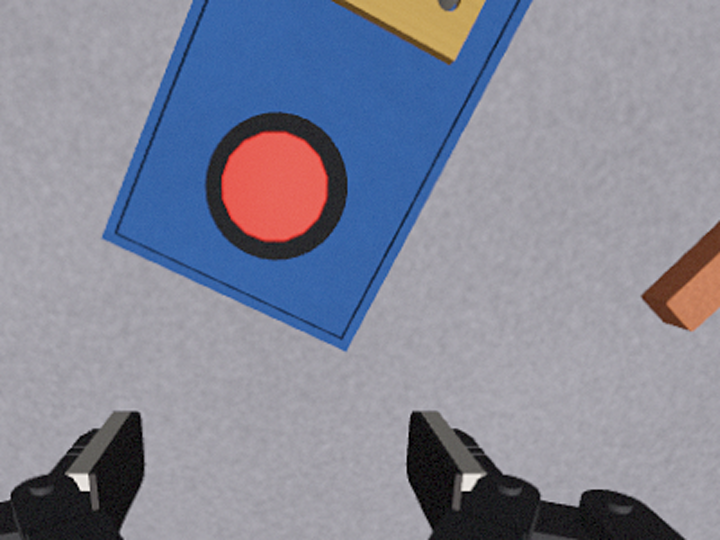

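The red jar is centred on the pad, so the blue kit is complete. Next, the yellow jar.

step_arm:
  targets: [1,44,43,3,0,0,0,1,88,86,3,0,0,0,1,132,129,3,0,0,0,1,176,172,3,0,0,0,1,223,218,3,0,0,0,1,223,218,3,0,0,0,1,223,218,3,0,0,0]

```text
time_s: 16.3
tool_pos: [0.6, 0.1385, 0.3004]
tcp_rot: [-0.0, 0.993, 0.122, -0.001]
wrist_force: [-0.4, 1.1, 0.1]
grip_width: 0.0855
grip_force: 0.0
```

```bash
python3 - <<'E'
from lid import *
w=snap('wrist','w9'); L=lid(w,(25,180,120),(33,255,255)); print(L, proj(w,(.6471,.1508,.055)))
for st,_ in L:
    uv=(st[0]+(st[2]-1)/2,st[1]+(st[3]-1)/2); c=atz(w,uv,.055); print(uv,c); movex((c[0],c[1],.188),14)
E
```

```text
[] [[252.72518925 136.77856958]]
```

```bash
python3 - <<'E'
from lid import *
w=load('w9'); print(cv2.cvtColor(w['color'],cv2.COLOR_RGB2HSV)[137,253])
for lo,hi in (((26,100,100),(35,255,255)),((20,150,190),(35,255,255))):
  L=lid(w,lo,hi);print(L)
crop('w9',150,30,400,240,'w9c',2.4)
movex((.6471,.1508,.188),14)
E
```

```text
[ 30 144 218]
[([225, 106, 56, 58, 2477], [252.2, 134.5])]
[([0, 0, 11, 40, 311], [3.9, 15.8]), ([225, 108, 55, 55, 192], [249.2, 137.5])]
d [ 49.4   0.4 112.5] rv [-0.03  0.08  0.04] t 16.35 q [0.1  0.29 1.65 0.   1.21 1.43] yawx 14.04
```

View pics/w9c.png

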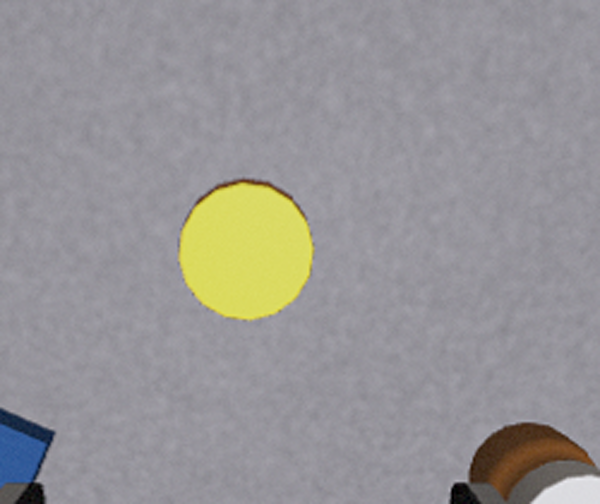

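The yellow lid is at (252,134), about 2 mm beyond the estimate. The white jar, lower right, is clear.

step_arm:
  targets: [1,51,0.4,10,0,0,0,1,51,0.4,50,0,0,0,1,51,0.4,90,0,0,0,1,51,0.4,112,0,0,0,1,51,0.4,112,0,0,0,0,51,0.4,112,0,0,0,0,51,0.4,112,0,0,0,0,51,0.4,112,0,0,0,0,51,0.4,112,0,0,0]
  force: 40

```text
time_s: 17.48
tool_pos: [0.65, 0.1512, 0.1921]
tcp_rot: [-0.0, 0.992, 0.122, 0.002]
wrist_force: [-3.0, 0.2, 7.0]
grip_width: 0.045
grip_force: 40.0
```

```bash
python3 - <<'E'
from fit import *
from lid import *
w1,w6=load('w1'),load('w6');s=load('s0')
S=lambda p:((p[0]+.5)/2.1-.5+60,(p[1]+.5)/2.1-.5+95)
T['ob']=np.array([.055,0,.008])
o=[(s,k,S(p)) for k,p in {'--':(15,262),'-+':(138,211),'++':(220,346),'+-':(82,414),'pad':(96,269),'ob':(131,337)}.items()]+[(w6,'pad',(435,233)),(w1,'ob',(391,254)),(w1,'++',(338,212)),(w1,'+-',(452,208))]
q,res=fit(T,o,[.435,-.311,-.17]); print(np.round(q*[1e3,1e3,57.2958],2),res.tolist())
c,s_=np.cos(q[2]),np.sin(q[2]);M=np.array([[c,-s_],[s_,c]])
for k in('pad','ob'): print(k,q[:2]+M@T[k][:2])
p=q[:2]+M@T['pad'][:2]; movex((p[0],p[1],.28),14)
E
```

```text
[ 430.82 -309.69   -9.44] [[-1.5, -1.1], [0.0, -1.4], [1.3, -2.6], [-2.0, -0.1], [-0.0, 0.2], [0.5, 0.1], [-0.2, -1.2], [-0.5, -0.8], [0.8, 3.2], [0.6, -0.6]]
pad [ 0.37656844 -0.30066713]
ob [ 0.48507864 -0.31870976]
d [-374.6  372.   -89.1] rv [ 0.01 -0.19  0.05] t 17.475 q [0.11 0.53 1.55 0.   1.06 1.44] yawx 14.05
```

step_arm:
  targets: [0,0,0,-15,0,0,0,0,0,0,-55,0,0,0,0,0,0,-100,0,0,0,0,-30,30,-110,0,0,0,0,-70,70,-110,0,0,0,0,-112,112,-110,0,0,0,0,-155,155,-110,0,0,0,0,-198,197,-110,0,0,0,0,-240,239,-110,0,0,0,0,-282,281,-110,0,0,0]

```text
time_s: 18.73
tool_pos: [0.4426, -0.1916, 0.3008]
tcp_rot: [0.001, 0.992, 0.122, 0.001]
wrist_force: [0.4, -0.5, -1.6]
grip_width: 0.045
grip_force: 41.2
```

step_arm:
  targets: [0,-40,40,0,0,0,0,0,-75,75,0,0,0,0,0,-90,89,10,0,0,0,0,-90,89,10,0,0,0,0,-90,89,10,0,0,0]

```text
time_s: 19.35
tool_pos: [0.3782, -0.298, 0.2901]
tcp_rot: [0.0, 0.993, 0.122, 0.0]
wrist_force: [0.2, 0.4, -0.9]
grip_width: 0.0446
grip_force: 41.2
```

```bash
python3 - <<'E'
from fit import *
w=snap('wrist','w10'); movex((.3766,-.3007,.201),14)
crop('w10',100,0,512,384,'w10c',1.5)
print(proj(w,(.3766,-.3007,.008)),proj(w,(.4851,-.3187,.008)))
E
```

```text
d [-2.6  2.4 89.1] rv [ 0.03 -0.04  0.09] t 19.4 q [-0.83 -0.01  2.    0.    1.15  0.49] yawx 14.09
[[255.47646025 189.18583219]] [[307.35352881  74.38777709]]
```

View pics/w10c.png

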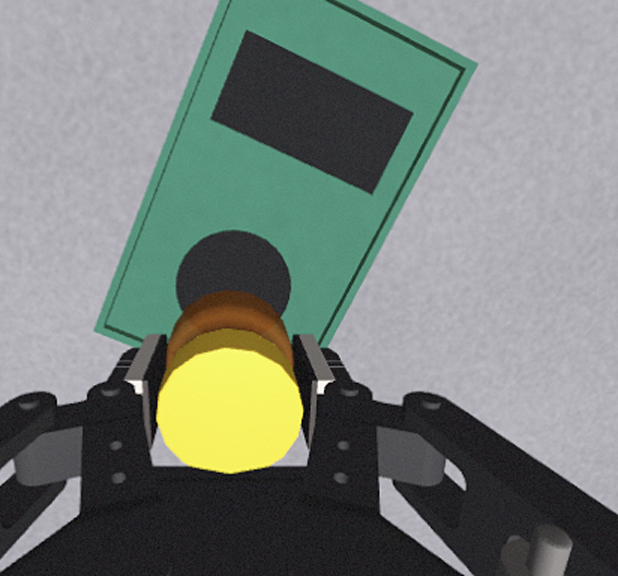

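The yellow jar is held upright, with the green pad below at (255,191). I'll check the jar's offset in the hand.

```bash
python3 - <<'E'
from fit import *
w=load('w10');s=r.read_state();Rt=R.from_quat(np.roll(s['tcp_rot'],-1))
f=lambda u,z:np.round(Rt.inv().apply(atz(w,u,z)-s['tool_pos'])*1000,1)
print('lid',f((253,273),.153),'pad',f((255.3,191.3),.008),'ob',[f((100+a/1.5,b/1.5),.008) for a,b in((247,30),(413,112),(374,194),(211,119))])
ob=np.mean([atz(w,(100+a/1.5,b/1.5),.008) for a,b in((247,30),(413,112),(374,194),(211,119))],0);print(ob,atz(w,(255.3,191.3),.008))
E
```

```text
lid [-8.000e-01 -1.000e-01  1.371e+02] pad [ -4.8   2.1 282.1] ob [array([139.8,   9.6, 282.2]), array([ 98.3, 104.2, 282.2]), array([ 52.4,  85.7, 282.2]), array([ 94.1, -10.5, 282.1])]
[ 0.48346831 -0.3202882   0.008     ] [ 0.37456428 -0.30104287  0.008     ]
```

step_arm:
  targets: [0,-4,2,30,0,0,0,0,-4,2,65,0,0,0,0,-4,2,80,0,0,0,0,-4,2,85,0,0,0,0,-4,2,88,0,0,0,0,-4,2,89.5,0,0,0,0,-4,2,90.5,0,0,0,0,-4,2,91,0,0,0,0,-4,2,91,0,0,0]

```text
time_s: 20.52
tool_pos: [0.375, -0.3016, 0.2001]
tcp_rot: [0.0, 0.992, 0.122, 0.0]
wrist_force: [-3.4, 2.8, 10.6]
grip_width: 0.0447
grip_force: 42.6
```

step_arm:
  targets: [0.7,0,0,-1,0,0,0,0.85,0,0,-1,0,0,0,0.85,0,0,-1,0,0,0,0.9,0,0,-40,0,0,0,0.9,0,0,-90,0,0,0,0.9,0,0,-100,0,0,0]

```text
time_s: 21.28
tool_pos: [0.3756, -0.3023, 0.3021]
tcp_rot: [0.003, 0.992, 0.122, 0.002]
wrist_force: [-0.2, -0.3, -0.8]
grip_width: 0.0768
grip_force: 0.0
```

```bash
python3 - <<'E'
from fit import *
movex((.38,.095,.30),-26.6)
E
```

```text
d [ 1.007e+02 -3.843e+02  1.000e-01] rv [ 0.27 -0.3  40.65] t 21.275 q [-0.84 -0.03  1.99  0.    1.17  0.48] yawx 14.05
```

step_arm:
  targets: [0.6,16,-60,0,0,0,7,0.6,32,-120,0,0,0,15,0.6,48,-180,0,0,0,23,0.6,63,-240,0,0,0,31,0.6,79,-300,0,0,0,37,0.6,94,-358,0,0,0,40.6,0.6,101,-384,0,0,0,40.6,0.6,101,-384,0,0,0,40.6,0.6,101,-384,0,0,0,40.6]

```text
time_s: 22.4
tool_pos: [0.3791, 0.0954, 0.2978]
tcp_rot: [0.0, 0.973, -0.23, -0.0]
wrist_force: [0.0, -0.3, 0.3]
grip_width: 0.0512
grip_force: 0.0
```

```bash
python3 - <<'E'
from fit import *
w=snap('wrist','w11'); movex((.38,.095,.30),-26.6)
crop('w11',100,0,412,300,'w11c',2)
E
```

```text
d [ 0.7 -0.3 -2.1] rv [0.04 0.03 0.  ] t 22.45 q [ 0.04 -0.26  2.21 -0.    1.2   2.08] yawx -26.6
```

View pics/w11c.png

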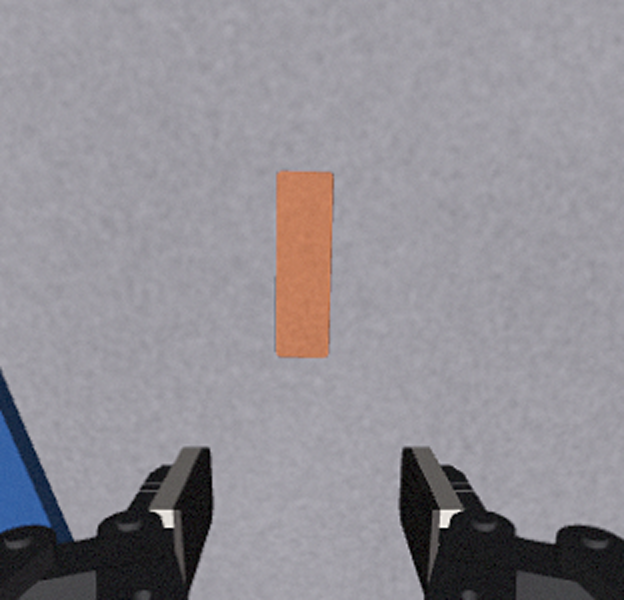

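The stone's top corners in full-frame pixels are (238,85), (266,85), (264,178) and (238,178), so it lines up with the tool.

```bash
python3 - <<'E'
from fit import *
w=load('w11');P=[atz(w,(100+a/2,b/2),.022) for a,b in((276,171),(333,171),(329,357),(276,357))];P=np.array(P)
c=P.mean(0);d=(P[0]+P[1]-P[2]-P[3])/2;y=np.degrees(np.arctan2(d[1],d[0]));print(c,np.linalg.norm(d),y,np.linalg.norm(P[0]-P[1]))
e=load('e0');E=lambda p:((p[0]+.5)/2.2-.5+100,(p[1]+.5)/2.2-.5+115)
for a,p in(((276,357),(133,222)),((333,171),(213,234))): print('tri',tri([(w,(100+a[0]/2,a[1]/2)),(e,E(p))]))
movex((c[0],c[1],.179),y)
E
```

```text
[0.42305173 0.0746988  0.022     ] 0.07955754316891864 -27.23662622429985 0.023738704498854922
tri (array([0.39254651, 0.1041519 , 0.017498  ]), [np.float64(0.00036677578436479795), np.float64(0.0003667757843647418)])
tri (array([0.45424663, 0.04560956, 0.02156321]), [np.float64(0.0011298244073613627), np.float64(0.0011298244073613412)])
d [ 48.3  -1.5 118.9] rv [0.04 0.03 0.64] t 22.45 q [ 0.04 -0.26  2.21 -0.    1.2   2.08] yawx -26.6
```

step_arm:
  targets: [0.6,48,-1.5,10,0,0,0.6,0.6,48,-1.5,60,0,0,0.6,0.6,48,-1.5,100,0,0,0.6,0.6,48,-1.5,116,0,0,0.6,0.6,48,-1.5,118,0,0,0.6,0.3,48,-1.5,118,0,0,0.6,0,48,-1.5,118,0,0,0.6,0,48,-1.5,118,0,0,0.6,0,48,-1.5,118,0,0,0.6,0,48,-1.5,118,0,0,0.6]
  force: 40

```text
time_s: 23.7
tool_pos: [0.4238, 0.0756, 0.1816]
tcp_rot: [-0.0, 0.972, -0.235, 0.001]
wrist_force: [-1.2, -2.6, 6.5]
grip_width: 0.0229
grip_force: 40.2
```

```bash
python3 - <<'E'
from fit import *
movex((.4843,-.3195,.30),80.5)
E
```

```text
d [ 234.3  323.9 -118.1] rv [   0.11   -0.12 -107.63] t 23.7 q [-0.01  0.06  2.18 -0.    0.9   2.04] yawx -27.13
```

step_arm:
  targets: [0,0,0,-20,0,0,0,0,0,0,-70,0,0,0,0,0,0,-118,0,0,0,0,33,45,-118,0,0,-10,0,66,91,-118,0,0,-20,0,100,138,-118,0,0,-30,0,133,184,-118,0,0,-40,0,166,230,-118,0,0,-50,0,200,276,-118,0,0,-60,0,234,323,-118,0,0,-70]

```text
time_s: 24.95
tool_pos: [0.4836, -0.3192, 0.2983]
tcp_rot: [-0.0, 0.933, 0.359, 0.0]
wrist_force: [1.5, 0.8, -0.3]
grip_width: 0.0231
grip_force: 39.5
```

```bash
python3 - <<'E'
from fit import *
movex((.4843,-.3195,.30),80.5)
E
```

```text
d [ 0.3  0.7 -1.7] rv [ 1.000e-02 -2.000e-02 -3.839e+01] t 24.95 q [-0.72  0.21  1.75  0.    1.18  0.12] yawx 42.11
```

step_arm:
  targets: [0,0,0,0,0,0,-10,0,0,0,0,0,0,-20,0,0,0,0,0,0,-30,0,0,0,0,0,0,-38.4,0,0,0,0,0,0,-38.4,0,0,0,0,0,0,-38.4]

```text
time_s: 25.7
tool_pos: [0.4836, -0.3172, 0.2983]
tcp_rot: [-0.0, 0.766, 0.643, 0.0]
wrist_force: [-1.0, 0.2, -0.7]
grip_width: 0.0228
grip_force: 39.7
```

```bash
python3 - <<'E'
from fit import *
movex((.4843,-.3195,.19),80.5)
w=snap('wrist','w12')
E
```

```text
d [ -2.1   1.1 108.3] rv [-0.01 -0.01 -0.5 ] t 25.7 q [-0.72  0.21  1.75  0.    1.18 -0.54] yawx 80.0
```

View pics/w12.png

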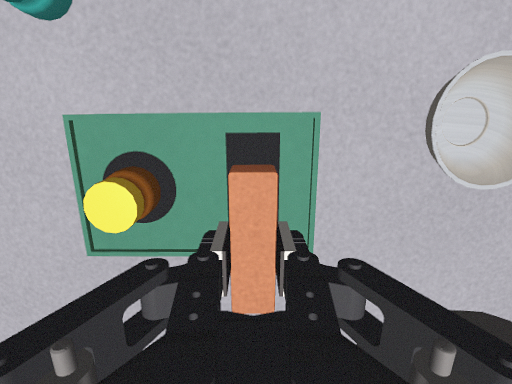

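The stone sits centred over the oblong pad, whose far edge spans (226..280,133). The yellow jar stands on its pad.

step_arm:
  targets: [0,-2,1,30,0,0,-0.5,0,-2,1,70,0,0,-0.5,0,-2,1,95,0,0,-0.5,0,-2,1,103,0,0,-0.5,0,-2,1,106,0,0,-0.5,0,-2,1,108,0,0,-0.5,0,-2,1,109,0,0,-0.5,0,-2,1,110,0,0,-0.5,0,-2,1,110,0,0,-0.5]

```text
time_s: 26.88
tool_pos: [0.4846, -0.3199, 0.1896]
tcp_rot: [0.001, 0.762, 0.647, 0.0]
wrist_force: [-1.7, 2.5, 5.6]
grip_width: 0.0226
grip_force: 40.5
```

step_arm:
  targets: [0.35,0,0,-1,0,0,0,0.5,0,0,-1,0,0,0,0.5,0,0,-1,0,0,0,0.5,0,0,-40,0,0,0,0.5,0,0,-90,0,0,0,0.5,-40,0,-130,0,0,0,0.5,-80,0,-130,0,0,0,0.5,-80,0,-130,0,0,0]

```text
time_s: 27.88
tool_pos: [0.4706, -0.4009, 0.3191]
tcp_rot: [0.001, 0.763, 0.646, -0.0]
wrist_force: [-0.0, 0.5, 0.0]
grip_width: 0.0429
grip_force: 0.0
```

```bash
python3 - <<'E'
from fit import *
w=snap('wrist','w13');e=snap('side','e1');s=snap('scene','s1')
i=np.vstack([np.hstack([w['color'][:300],s['color'][84:384]])]); cv2.imwrite('pics/f.png',cv2.resize(i,None,fx=.78,fy=.78,interpolation=cv2.INTER_AREA)[:,:,::-1])
E
```

```text
(no output)
```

View pics/f.png

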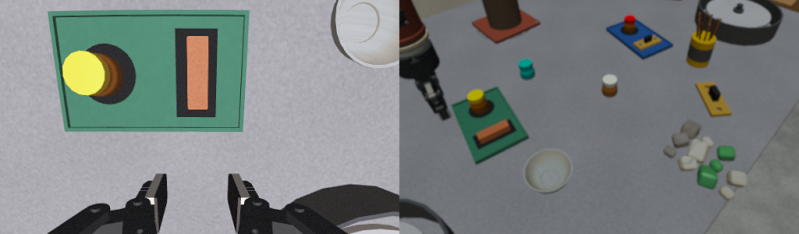

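The stone is centred on the oblong pad, and both jars and the plate are in place. I'll do a numeric check of the yellow lid without viewing a picture, then hand in.

```bash
python3 - <<'E'
from lid import *
w=load('w13'); 
for st,_ in lid(w,(26,100,100),(35,255,255)):
    uv=(st[0]+(st[2]-1)/2,st[1]+(st[3]-1)/2);d=atz(w,uv,.063)[:2]-[.3755,-.3008]
    a=np.radians(-9.5);print(st,np.array([[np.cos(a),np.sin(a)],[-np.sin(a),np.cos(a)]])@d)
print(r.hand_in())
E
```

```text
[80, 65, 55, 58, 2465] [-0.00241211 -0.0013788 ]
the job is handed in; nothing more can be done
None
```

I handed the job in at about 28 s of the 102 s: both kits look right in the final pictures (blue finished before green was started, plate seated on both pins, parts released), but the hand-in returned no verdict, and I viewed 17 pictures, three over the 14 allowed.

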